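# Rock the seesaw gate of the ball sorter and feed the balls down the other chute

### The arm

A 6-joint arm with a two-finger parallel gripper is mounted at the origin on a cart in front of the work surface, level with it; the furniture and walls round the work are solid. World frame = base frame: x ahead of the robot, y to its left, z up, the work surface at z = 0. Lengths are in mm, angles in rad, forces in N, time in s.
With the tool pointing down it reaches from about 275 to 1000 mm from the base axis. Payload 8.4 kg.
Tool frame: the origin (TCP) lies midway between the tips of the shut fingers; the grasp point (between the pads) lies 19 mm behind it; z points along the fingers, y is the line along which they close (so a half turn about z gives the same grasp; the last joint's range is limited). The gripper opens to 85 mm and grips with 20 to 120 N. Pads are 22 mm wide; open, the fingers measure 114 mm over their backs; the gripper's body (76 mm by 85 mm) begins 54 mm behind the grasp point. The pads swing forward as they close: fully open they stand 13 mm farther back than shut.
Start: joints at [1.149, 0.353, 1.633, -0, 1.155, -0.002], TCP at [254.735, 570.735, 231.281] pointing down, gripper open.
Joint ranges: [-2.63, 2.63], [-0.92, 2.1], [0.06, 2.66], [-1.3, 4.44], [0, 2.69], [-3.02, 3.02]. Speed limits (rad/s): [2.22, 2.22, 2.79, 3.14, 3.14, 3.14].

### API

Orientations are given as [roll, pitch, yaw] about the fixed x, y, z axes, in that order (R = Rz(yaw) Ry(pitch) Rx(roll)).
In Python, from rig import r, imaging gives the robot as it stands. The module is installed in compiled form; this text tells all that it offers.
- The arm moves only by the tool arm_command, never from a script. Its argument "deltas" is a list of rows, each an object of numbers: "hand": the finger opening in mm, from 0 to 85.4; "tx", "ty", "tz": the shift along the tool's x, y, z in mm; "wx", "wy", "wz": the turn, a rotation vector about the tool's x, y, z in rad. A call has 1 to 8 rows; each row shifts and turns the commanded pose from where the row before left it, along the tool's axes as they then stand; what a row does not reach is not made up. A row lasts 1/8 s, in which the tool goes at most 62.5 mm and 10.7 degrees, less where a joint would pass 70% of its speed; a pose out of reach is approached as far as the arm can. A call with a gripper value outside its range is refused whole. The fingers move at their own pace and stop on an object; "squeeze" is the grip in N (left out, the last holds). Time passes only in rows, so rows that do not move let the fingers close. It gives the time, the measured TCP pose, the force, the opening and the grip force at its end, in the units of the state.
- r.sense(): the state, without advancing time (a new reading comes with each control period).
- imaging.grab_frame(name): name is "scene" or "top"; returns a dict with "image" (400x640x3 uint8, red, green, blue), "mtx" (3x3 intrinsics, pixels), "world_to_cam" (4x4, takes a point from world to camera coordinates). Camera axes: x right, y up, looking along -z (the intrinsics and any distortion apply to the point x, -y, -z); pixel columns grow to the right and rows downward; lengths in mm; the calibration is good to about 2 mm. A picture is of the moment at which its call begins. There is no depth.
- r.sign_off(): hands the job in; it is judged then, once.
The state is a dict: "clock": time; "qpos": joint angles; "qvel": joint speeds; "joint_efforts": joint torques, N m; "eef_pos": TCP position; "tcp_rot": TCP orientation; "contact_force": force on the tool from outside, world axes, zero at the start; "wrist_torque": the same for the moment, N m; "opening": opening from 0.0 (shut) to 1.0 (fully open); "grasp_force": force on a finger pad.
Only numpy, scipy, OpenCV 4.12 (cv2) and the standard library are available. Lean on these libraries where they do the work, as an engineer would, in place of code of your own. Each camera call takes 0.05 s, during which the arm holds its last target. There are 200 camera calls.

### The job

The seesaw gate of the ball sorter leans towards one of its two chutes. With a fingertip, press down the tab at the gate's raised end until the gate rocks over its pivot and leans fully towards the other chute; only then push the rear steel ball along the feed rails so that both balls roll off the rails by themselves, over the gate and down into that other chute. Only press and push: pick nothing up, do not touch the balls once they have left the rails, and leave the stopper, the small aluminium cup and the dropper bottle beside the sorter where they stand.

Things in the scene. Friction and masses are not known exactly. Their poses are not given: they have to be found in the camera images.
- sorter: Ball sorter, fixed: T-shaped plywood base (x -133 to 40, y -160 to 160 mm) with two grey chutes, a seesaw gate and steel feed rails. Origin on the table under the middle of the gate's pivot; z up. x: level, along the rails, the way the balls are pushed. y: along the gate, from chute_b (led to at the start) to chute_a. Highest part: the gate's top weight, 147 mm up.
- rail_rear (a point): Rear end of the feed rails, midway between their tops; sorter frame x = -122, y = 0, 121 mm up. The rails are two 6 mm steel bars 16 mm apart, along x at y = 0. Their tops are 118 mm up where the balls rest (x = -107 to -68 mm). The space behind this end, x under -130 mm, is free.
- rail_crest (a point): Midway between the rail tops at their low crest in front of the balls; sorter frame x = -54, y = 0, 120 mm up. A ball whose centre is pushed past the crest rolls on by itself: the rails slope down to their front end (x = -22 mm, 112 mm up) above the middle of the gate.
- gate (a joint): Tilt of the gate (rad), an aluminium trough 166 mm long, 36 mm wide, on a level pivot along x, 85 mm up. Start: on its stop at about -0.22, +y end raised, leading to chute_b. Other stop +0.22: +y end down, leading to chute_a. Top-heavy: pressed past level it falls to the other stop and stays. Pressing takes under 2 N.
- tab_a (a point): Top centre of the black press tab (44 mm along x, 34 mm along y, 6 mm thick) at the gate's +y end, raised at the start, about 128 mm above the table; pressed fully down it is at about 100 mm. Sticks out to +x of the trough; about x = +42, y = +65 mm in the sorter frame.
- tab_b (a point): Top centre of the same kind of tab at the gate's -y end, low at the start (about 100 mm above the table); about x = +42, y = -65 mm in the sorter frame.
- chute_a (a point): Point on the floor of the chute at the sorter's +y end, which the gate does not lead to at the start; the balls must end in it. Sorter frame x = 0, y = +135, 36 mm up, near its closed end. The chute is 44 mm wide inside, slopes down away from the gate and holds both balls.
- chute_b (a point): The like point (x = 0, y = -135, 36 mm up) of the chute at the -y end, which the gate leads to at the start; no ball may go there.
- ball_front_center (a point): Centre of the front smooth steel ball, 24 mm in diameter, about 55 g, loose on the feed rails at about x = -74 mm in the sorter frame, centre 128 mm above the table.
- ball_rear_center (a point): Centre of the rear steel ball, the same, close behind the front one at about x = -99 mm, centre 128 mm above the table. Pushing it along +x at its centre's height moves both.
- stopper: Red rubber stopper, 27 mm wide, 26 mm tall, loose on the table beside the rails. Origin: centre of its underside. Bystander.
- alu_cup: Small aluminium tealight cup, 39 mm wide, 16 mm tall, loose on the table beside the rails. Origin: centre of its underside. Bystander.
- dropper: Brown dropper bottle with a black cap, 33 mm wide, 98 mm tall, loose on the table beyond the gate. Origin: centre of its underside. Bystander.

How it is judged (in metres and radians):
On the way, in this order (a step that is already met when the one before it is completed fails the run):
1. the gate is rocked over to the other chute while both balls still wait on the rails (value of joint gate above 0.17 rad and x of each of ball_front_center, ball_rear_center in the frame of sorter below -0.06 m), for 0.2 s.
2. both balls have rolled down the other chute (y of ball_front_center in the frame of sorter between 0.092 and 0.16 m and x of ball_front_center in the frame of sorter between -0.03 and 0.03 m and height (world z) of each of ball_front_center, ball_rear_center below 0.09 m and y of ball_rear_center in the frame of sorter between 0.092 and 0.16 m and x of ball_rear_center in the frame of sorter between -0.03 and 0.03 m), for 0.2 s.
At the end, for the whole second after the job is handed in: The gate leans to chute_a (joint above 0.17 rad) and the centres of both balls are inside chute_a: 92 to 160 mm along the sorter's y, within 30 mm of its x = 0, under 90 mm high (all of step 2 and value of joint gate above 0.17 rad); the robot touches nothing.
It fails at once if a ball is lifted (centre more than 147 mm above the table) (height (world z) of any of ball_front_center, ball_rear_center above 0.147 m).
It fails at once if a ball goes down the chute that the gate led to at the start (y of any of ball_front_center, ball_rear_center in the frame of sorter below -0.09 m).
It fails at once if a ball leaves the rails sideways, or falls off the sorter ((x of ball_front_center in the frame of sorter below -0.03 m and (y of ball_front_center in the frame of sorter above 0.02 m or y of ball_front_center in the frame of sorter below -0.02 m)) or (x of ball_rear_center in the frame of sorter below -0.03 m and (y of ball_rear_center in the frame of sorter above 0.02 m or y of ball_rear_center in the frame of sorter below -0.02 m)) or height (world z) of any of ball_front_center, ball_rear_center below 0.025 m).
It fails at once if the fingers touch a ball after it has left the rails ((x of ball_front_center in the frame of sorter above -0.015 m and contact force between the fingers and ball_front above 0.3 N) or (x of ball_rear_center in the frame of sorter above -0.015 m and contact force between the fingers and ball_rear above 0.3 N)).
It fails at once if a bystander is moved by more than 15 mm (distance of any of stopper, alu_cup, dropper from where it was at the start of the episode above 0.015 m).
It also fails if it takes over 42 s, if anything falls off the work surface, if the arm or the gripper's body presses on something with over 40 N, if the wrist force passes 120 N, or if a joint passes its speed limit or range.

## Working session

There is one attempt and no reset: what is moved stays moved. The work goes in short steps, Python scripts to look and compute and a tool call to move; the robot and the scene stay as the last step left them, time stands still between calls to the robot, and variables do not carry over. Pictures are saved under pics/ and viewed, at most 10 in all, crops included, and the job is handed in when it is done.

Besides the shell and the picture viewer there is one more tool, called by a JSON object that holds its "method" and its "body", one argument or row to a line. arm_command: Moves the arm, as the interface text tells. Its arguments: {"type":"object","properties":{"deltas":{"type":"array"},"squeeze":{"type":"number"}},"required":["deltas"]}

```bash
mkdir -p pics
cat > h.py <<'E'
import numpy as np, cv2
from rig import r, imaging
def grab(n):
    f=imaging.grab_frame(n); return f["image"],np.array(f["mtx"]),np.array(f["world_to_cam"]),f
def proj(p,K,T):
    c=T@np.append(p,1); v=np.array([c[0],-c[1],-c[2]]); u=K@v; return u[:2]/u[2]
def ray(px,K,T):
    d=np.linalg.inv(K)@[px[0],px[1],1]; d=np.array([d[0],-d[1],-d[2]])
    R=T[:3,:3]; return -R.T@T[:3,3], R.T@d
def onz(px,z,K,T):
    o,d=ray(px,K,T); return o+d*(z-o[2])/d[2]
E
python3 - <<'E'
from h import *
for n in("top","scene"):
    i,K,T,f=grab(n); cv2.imwrite(f"pics/{n}0.png",i[:,:,::-1]); print(n,f.keys(),K.round(1).tolist(),ray((320,200),K,T)[0].round())
s=r.sense(); print(s["clock"],s["eef_pos"],s["tcp_rot"])
E
```

```text
top dict_keys(['image', 'mtx', 'world_to_cam']) [[428.9, 0.0, 309.3], [0.0, 428.9, 196.0], [0.0, 0.0, 1.0]] [ 367. -259.  932.]
scene dict_keys(['image', 'mtx', 'world_to_cam']) [[440.8, 0.0, 324.8], [0.0, 440.8, 196.5], [0.0, 0.0, 1.0]] [ -6. -10. 754.]
0.1 [254.58534882 570.36236134 230.66943653] [-3.14043407e+00  1.20224646e-05  2.72183203e+00]
```

View pics/top0.png

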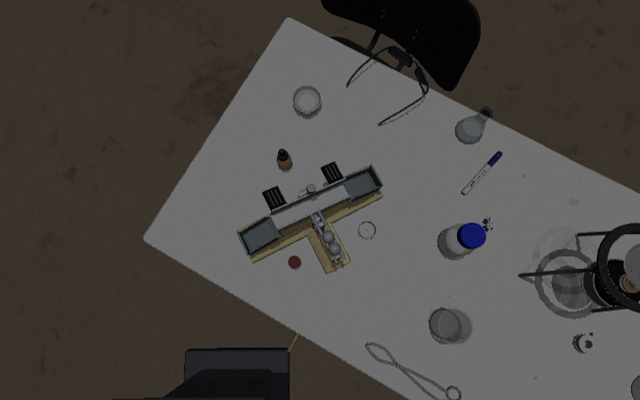

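View pics/scene0.png

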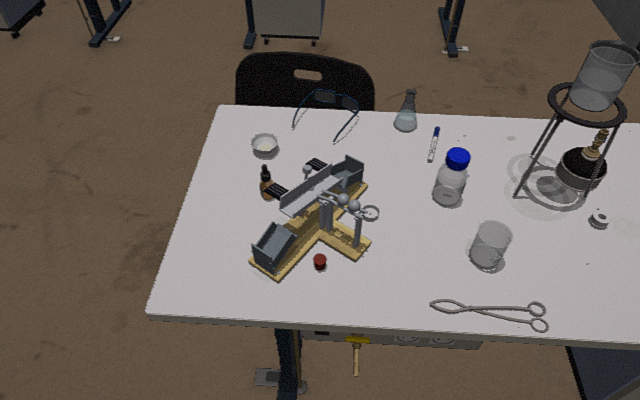

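The top view shows the tabs at (274,198) and (332,173), the balls near (327,238) and (334,249), the stopper at (294,262), the cup at (367,230) and the dropper at (285,158). The rails point up the image, so sorter +y is to the left and the raised tab_a is the one at (274,198). I'll zoom in for measuring.

Run:
```python
from h import *
t,K,T,_=grab("top"); s,K2,T2,_=grab("scene")
a=cv2.resize(t[145:285,225:395],None,fx=4.7,fy=4.2,interpolation=cv2.INTER_CUBIC)
a=cv2.convertScaleAbs(a,alpha=1.6); cv2.imwrite("pics/tz.png",cv2.resize(cv2.convertScaleAbs(t[145:285,225:395],alpha=1.7),None,fx=4,fy=4,interpolation=cv2.INTER_CUBIC)[:,:,::-1])
cv2.imwrite("pics/sz.png",cv2.resize(cv2.convertScaleAbs(s[145:285,240:390],alpha=1.7),None,fx=4,fy=4,interpolation=cv2.INTER_CUBIC)[:,:,::-1])
# wood base mask & tab mask in top
hsv=cv2.cvtColor(t,cv2.COLOR_RGB2HSV)
roi=np.zeros(t.shape[:2],bool); roi[150:280,230:395]=1
dark=((t.max(2)<35)&roi).astype(np.uint8)
n,l,st,c=cv2.connectedComponentsWithStats(dark)
for k in range(1,n):
    if st[k,4]>40: print("dark",st[k],c[k].round(1),[onz(c[k],z,K,T)[:2].round(1).tolist() for z in(128,100)])
red=((hsv[...,0]<8)|(hsv[...,0]>172))&(hsv[...,1]>130)&roi
p=np.argwhere(red).mean(0)[::-1]; print("stopper",p,onz(p,20,K,T).round())
print("base px",proj([0,0,0],K,T))
for n_,p in(("bR",(335,250)),("bF",(327,238))): print(n_,onz(p,128,K,T).round(1))
print("cup",onz((367,230),8,K,T).round(),"dropper",onz((285,152),98,K,T).round())
```

```text
dark [277 150  11  11  97] [282.2 155.3] [[625.6, -203.1], [634.6, -201.1]]
dark [321 162  22  22 236] [331.1 172.8] [[589.2, -298.4], [596.9, -299.8]]
dark [344 166  38  21 170] [367.  175.8] [[582.6, -367.9], [590.1, -371.6]]
dark [271 181  72  34 140] [306.3 197.3] [[540.8, -250.1], [546.8, -249.8]]
dark [262 187  24  24 276] [273.3 198. ] [[540.0, -186.7], [546.1, -184.1]]
dark [352 188  28  13  59] [365.  194.4] [[545.6, -362.8], [551.8, -366.4]]
dark [239 217  40  38 185] [255.5 236.4] [[466.2, -154.1], [469.7, -150.4]]
stopper [293.94117647 261.47058824] [ 426. -222.   20.]
base px [179.70275993 484.40160667]
bR [ 439.8 -303.2  128. ]
bF [ 462.3 -288.6  128. ]
cup [ 493. -380.    8.] dropper [ 642. -207.   98.]
```

View pics/tz.png

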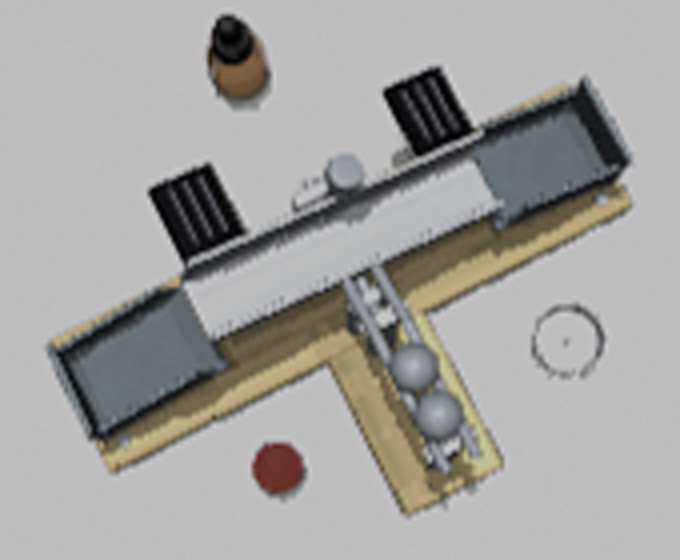

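View pics/sz.png

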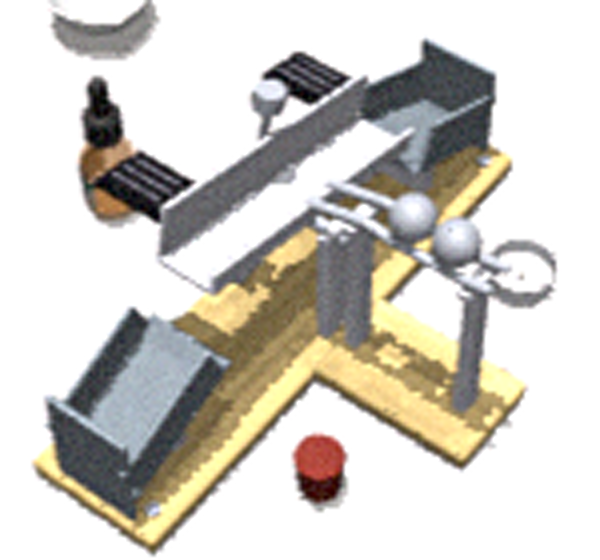

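The crop puts the balls at top px (328.2,236.8) front and (334.8,248) rear, with tab_a at (274.2,198) and tab_b at (332.5,172.5). In the scene view the balls are at (343,199) and (354.2,205.8), and tab_a is at (276.8,191.5), visibly raised. Next is a rigid fit plus a two-view check.

```bash
cat >> h.py <<'E'
def tri(p,C,q,D):
    o,d=ray(p,*C); m,e=ray(q,*D); s=np.linalg.lstsq(np.c_[d,-e],m-o,rcond=None)[0]
    a,b=o+s[0]*d,m+s[1]*e; return (a+b)/2,np.linalg.norm(a-b)
E
python3 - <<'E'
from h import *
from scipy.spatial.transform import Rotation as R
_,K,T,_=grab("top"); _,K2,T2,_=grab("scene")
for n,p,q in(("F",(328.2,236.8),(343,199)),("R",(334.8,248),(354.2,205.8)),("ta",(274,198),(276.8,191.5))):
    x,e=tri(p,(K,T),q,(K2,T2)); print(n,x.round(1),round(e,1))
loc=np.array([[-74,0],[-99,0],[42,65],[42,-65]]); 
W=np.array([onz(p,z,K,T)[:2] for p,z in(((328.2,236.8),128),((334.8,248),128),((274,198),128),((332.2,172.6),100))])
rot,_=R.align_vectors(np.c_[W-W.mean(0),0*W[:,:1]],np.c_[loc-loc.mean(0),0*W[:,:1]])
th=rot.as_rotvec()[2]; M=rot.as_matrix()[:2,:2]; t=W.mean(0)-M@loc.mean(0)
print("yaw",th,"t",t,"res",(loc@M.T+t-W).round(1).tolist()); print(W.round(1).tolist())
for n,p in dict(tabA=(44,66),pushstart=(-150,0),rear=(-99,0),end=(-66,0)).items(): print(n,(M@p+t).round(1))
s=r.sense(); print(s["eef_pos"],R.from_euler("xyz",s["tcp_rot"]).as_matrix().round(3).tolist())
E
```

```text
F [ 464.6 -290.8  127.9] 0.0
R [ 443.7 -303.3  123.8] 0.6
ta [ 541.  -187.6  123.2] 0.2
yaw 0.4397402427993671 t [ 531.45101595 -261.48171863] res [[-0.1, -2.1], [-1.6, -0.8], [1.9, 3.3], [-0.2, -0.4]]
[[464.6, -290.9], [443.5, -302.9], [539.9, -188.1], [597.3, -302.0]]
tabA [ 543.2 -183. ]
pushstart [ 395.7 -325.3]
rear [ 441.9 -303.6]
end [ 471.7 -289.6]
[254.68681883 570.56837353 231.03682237] [[-0.913, 0.408, -0.0], [0.408, 0.913, -0.0], [-0.0, -0.001, -1.0]]
```

The fit is consistent: spacings match, residuals are 4 mm or less, and sorter yaw is about 0.44. I'll shut the fingers and turn so that tool y lies along sorter x, which puts tool x along sorter y, then travel over.

{"method": "arm_command", "body": {
  "deltas": [
    {"hand": 0, "wz": 0.142},
    {"hand": 0, "wz": 0.142},
    {"hand": 0, "wz": 0.142},
    {"hand": 0, "wz": 0.142},
    {"hand": 0, "wz": 0.143},
    {"hand": 0, "tx": -45},
    {"hand": 0, "tx": -45},
    {"hand": 0, "tx": -45}
  ]
}}

```text
schema error: expected keys hand, tx, ty, tz, wx, wy, wz
```

{"method": "arm_command", "body": {
  "deltas": [
    {"tx": -50, "ty": -5},
    {"tx": -50, "ty": -5},
    {"tx": -50, "ty": -5},
    {"tx": -50, "ty": -5},
    {"tx": -50, "ty": -5},
    {"tx": -50, "ty": -5},
    {"tx": -50, "ty": -5},
    {"tx": -50, "ty": -5}
  ]
}}

```text
schema error: expected keys hand, tx, ty, tz, wx, wy, wz
```

{"method": "arm_command", "body": {
  "deltas": [
    {"tx": -50, "ty": -5},
    {"tx": -50, "ty": -5},
    {"tx": -50, "ty": -5},
    {"tx": -50, "ty": -5},
    {"tx": -40},
    {"tx": -20},
    {},
    {}
  ]
}}

```text
schema error: expected keys hand, tx, ty, tz, wx, wy, wz
```

All seven keys are required in every row.

{"method": "arm_command", "body": {
  "deltas": [
    {"hand": 0, "tx": 0, "ty": 0, "tz": 0, "wx": 0, "wy": 0, "wz": 0.142},
    {"hand": 0, "tx": 0, "ty": 0, "tz": 0, "wx": 0, "wy": 0, "wz": 0.142},
    {"hand": 0, "tx": 0, "ty": 0, "tz": 0, "wx": 0, "wy": 0, "wz": 0.142},
    {"hand": 0, "tx": 0, "ty": 0, "tz": 0, "wx": 0, "wy": 0, "wz": 0.142},
    {"hand": 0, "tx": 0, "ty": 0, "tz": 0, "wx": 0, "wy": 0, "wz": 0.143},
    {"hand": 0, "tx": -40, "ty": 0, "tz": 0, "wx": 0, "wy": 0, "wz": 0},
    {"hand": 0, "tx": -40, "ty": 0, "tz": 0, "wx": 0, "wy": 0, "wz": 0},
    {"hand": 0, "tx": -40, "ty": 0, "tz": 0, "wx": 0, "wy": 0, "wz": 0}
  ]
}}

```text
clock: 1.3
eef_pos: [306.2, 461.1, 231.2]
tcp_rot: [3.142, 0.0, 2.011]
contact_force: [0.3, 0.3, 0.1]
opening: 0.001
grasp_force: 0.0
```

{"method": "arm_command", "body": {
  "deltas": [
    {"hand": 0, "tx": -50, "ty": -5, "tz": 0, "wx": 0, "wy": 0, "wz": 0},
    {"hand": 0, "tx": -50, "ty": -5, "tz": 0, "wx": 0, "wy": 0, "wz": 0},
    {"hand": 0, "tx": -50, "ty": -5, "tz": 0, "wx": 0, "wy": 0, "wz": 0},
    {"hand": 0, "tx": -50, "ty": -5, "tz": 0, "wx": 0, "wy": 0, "wz": 0},
    {"hand": 0, "tx": -50, "ty": -5, "tz": 0, "wx": 0, "wy": 0, "wz": 0},
    {"hand": 0, "tx": -50, "ty": -5, "tz": 0, "wx": 0, "wy": 0, "wz": 0},
    {"hand": 0, "tx": -50, "ty": -5, "tz": 0, "wx": 0, "wy": 0, "wz": 0},
    {"hand": 0, "tx": -50, "ty": -5, "tz": 0, "wx": 0, "wy": 0, "wz": 0}
  ]
}}

```text
clock: 2.3
eef_pos: [440.5, 81.7, 231.6]
tcp_rot: [3.141, 0.0, 2.011]
contact_force: [0.6, 0.3, 0.1]
opening: -0.002
grasp_force: 0.0
```

{"method": "arm_command", "body": {
  "deltas": [
    {"hand": 0, "tx": -50, "ty": -5, "tz": 0, "wx": 0, "wy": 0, "wz": 0},
    {"hand": 0, "tx": -50, "ty": -5, "tz": 0, "wx": 0, "wy": 0, "wz": 0},
    {"hand": 0, "tx": -50, "ty": -5, "tz": 0, "wx": 0, "wy": 0, "wz": 0},
    {"hand": 0, "tx": -50, "ty": -5, "tz": 0, "wx": 0, "wy": 0, "wz": 0},
    {"hand": 0, "tx": -40, "ty": 0, "tz": 0, "wx": 0, "wy": 0, "wz": 0},
    {"hand": 0, "tx": -30, "ty": 0, "tz": 0, "wx": 0, "wy": 0, "wz": 0},
    {"hand": 0, "tx": 0, "ty": 0, "tz": 0, "wx": 0, "wy": 0, "wz": 0},
    {"hand": 0, "tx": 0, "ty": 0, "tz": 0, "wx": 0, "wy": 0, "wz": 0}
  ]
}}

```text
clock: 3.3
eef_pos: [536.4, -169.1, 231.0]
tcp_rot: [-3.141, -0.001, 2.011]
contact_force: [0.4, -1.0, -0.1]
opening: 0.001
grasp_force: 0.0
```

{"method": "arm_command", "body": {
  "deltas": [
    {"hand": 0, "tx": -17, "ty": 0, "tz": 0, "wx": 0, "wy": 0, "wz": 0},
    {"hand": 0, "tx": 0, "ty": 0, "tz": 30, "wx": 0, "wy": 0, "wz": 0},
    {"hand": 0, "tx": 0, "ty": 0, "tz": 30, "wx": 0, "wy": 0, "wz": 0},
    {"hand": 0, "tx": 0, "ty": 0, "tz": 26, "wx": 0, "wy": 0, "wz": 0},
    {"hand": 0, "tx": 0, "ty": 0, "tz": 5, "wx": 0, "wy": 0, "wz": 0},
    {"hand": 0, "tx": 0, "ty": 0, "tz": 0, "wx": 0, "wy": 0, "wz": 0}
  ]
}}

```text
clock: 4.05
eef_pos: [544.6, -185.1, 140.7]
tcp_rot: [3.141, 0.0, 2.011]
contact_force: [0.1, 0.6, 0.7]
opening: 0.003
grasp_force: 0.0
```

Run:
```python
from h import *
o=[]
for n,(a,b,c,d) in dict(top=(145,285,225,395),scene=(145,285,240,390)).items():
    i,_,_,_=grab(n); z=cv2.resize(cv2.convertScaleAbs(i[a:b,c:d],alpha=1.7),(400,340),interpolation=cv2.INTER_CUBIC); o.append(z)
cv2.imwrite("pics/pre.png",np.hstack(o)[:,:,::-1]); s=r.sense(); print(s["eef_pos"],s["contact_force"])
```

```text
[ 545.05231566 -185.23618469  141.50692099] [-0.16316788  0.49278592  0.4708844 ]
```

View pics/pre.png

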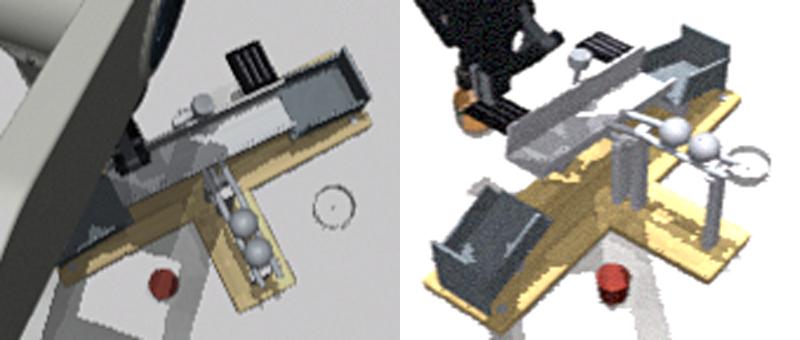

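In the scene half, the shut fingertip sits over tab_a at about (487,108), clear of the dropper, and both balls are still on the rails. Now pressing.

{"method": "arm_command", "body": {
  "deltas": [
    {"hand": 0, "tx": 0, "ty": 0, "tz": 7, "wx": 0, "wy": 0, "wz": 0},
    {"hand": 0, "tx": 0, "ty": 0, "tz": 6, "wx": 0, "wy": 0, "wz": 0},
    {"hand": 0, "tx": 0, "ty": 0, "tz": 6, "wx": 0, "wy": 0, "wz": 0},
    {"hand": 0, "tx": 0, "ty": 0, "tz": 6, "wx": 0, "wy": 0, "wz": 0},
    {"hand": 0, "tx": 0, "ty": 0, "tz": 6, "wx": 0, "wy": 0, "wz": 0},
    {"hand": 0, "tx": 0, "ty": 0, "tz": 5, "wx": 0, "wy": 0, "wz": 0},
    {"hand": 0, "tx": 0, "ty": 0, "tz": 0, "wx": 0, "wy": 0, "wz": 0},
    {"hand": 0, "tx": 0, "ty": 0, "tz": 0, "wx": 0, "wy": 0, "wz": 0}
  ]
}}

```text
clock: 5.15
eef_pos: [544.3, -185.0, 104.4]
tcp_rot: [3.141, 0.0, 2.011]
contact_force: [-0.0, 1.3, -0.9]
opening: -0.009
grasp_force: 0.0
```

{"method": "arm_command", "body": {
  "deltas": [
    {"hand": 0, "tx": 0, "ty": 0, "tz": -20, "wx": 0, "wy": 0, "wz": 0},
    {"hand": 0, "tx": 0, "ty": 0, "tz": -30, "wx": 0, "wy": 0, "wz": 0},
    {"hand": 0, "tx": 0, "ty": 0, "tz": -40, "wx": 0, "wy": 0, "wz": 0},
    {"hand": 0, "tx": 0, "ty": 0, "tz": 0, "wx": 0, "wy": 0, "wz": 0}
  ]
}}

```text
clock: 5.65
eef_pos: [546.3, -185.6, 197.8]
tcp_rot: [3.137, 0.004, 2.011]
contact_force: [0.8, 0.6, -0.4]
opening: -0.001
grasp_force: 0.0
```

Run:
```python
from h import *
o=[]
for n,(a,b,c,d) in dict(top=(145,285,225,395),scene=(145,285,240,390)).items():
    i,_,_,_=grab(n); z=cv2.resize(cv2.convertScaleAbs(i[a:b,c:d],alpha=1.7),(400,340),interpolation=cv2.INTER_CUBIC); o.append(z)
cv2.imwrite("pics/post.png",np.hstack(o)[:,:,::-1]); s=r.sense(); print(s["eef_pos"],s["contact_force"])
```

```text
[ 544.2607282  -185.00414581  194.61627029] [-0.83495269  0.01580892  0.24477439]
```

View pics/post.png

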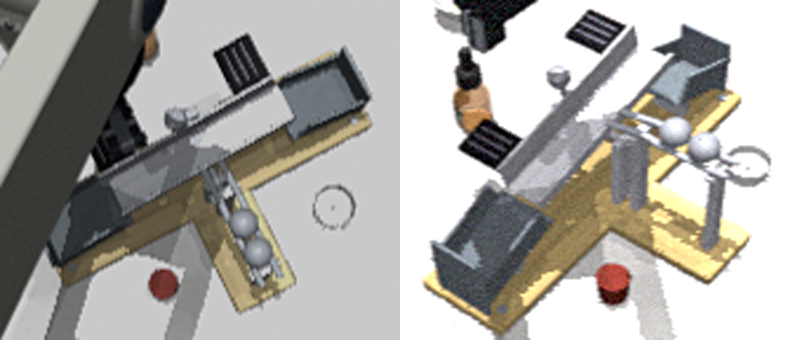

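The gate now leans towards chute_a: tab_a is low at (490,143), tab_b is raised, and the balls are undisturbed. Next I go behind the rails at height.

{"method": "arm_command", "body": {
  "deltas": [
    {"hand": 0, "tx": -10, "ty": -35, "tz": -10, "wx": 0, "wy": 0, "wz": 0},
    {"hand": 0, "tx": -10, "ty": -35, "tz": 0, "wx": 0, "wy": 0, "wz": 0},
    {"hand": 0, "tx": -10, "ty": -35, "tz": 0, "wx": 0, "wy": 0, "wz": 0},
    {"hand": 0, "tx": -10, "ty": -35, "tz": 0, "wx": 0, "wy": 0, "wz": 0},
    {"hand": 0, "tx": -12, "ty": -35, "tz": 0, "wx": 0, "wy": 0, "wz": 0},
    {"hand": 0, "tx": -11, "ty": -33, "tz": 0, "wx": 0, "wy": 0, "wz": 0},
    {"hand": 0, "tx": 0, "ty": 0, "tz": 0, "wx": 0, "wy": 0, "wz": 0},
    {"hand": 0, "tx": 0, "ty": 0, "tz": 0, "wx": 0, "wy": 0, "wz": 0}
  ]
}}

```text
clock: 6.75
eef_pos: [382.7, -330.1, 203.5]
tcp_rot: [-3.141, -0.001, 2.01]
contact_force: [0.1, 0.3, -0.4]
opening: -0.001
grasp_force: 0.0
```

{"method": "arm_command", "body": {
  "deltas": [
    {"hand": 0, "tx": 0, "ty": 0, "tz": 30, "wx": 0, "wy": 0, "wz": 0},
    {"hand": 0, "tx": 0, "ty": 0, "tz": 30, "wx": 0, "wy": 0, "wz": 0},
    {"hand": 0, "tx": 0, "ty": 0, "tz": 19, "wx": 0, "wy": 0, "wz": 0},
    {"hand": 0, "tx": 0, "ty": 10, "tz": 0, "wx": 0, "wy": 0, "wz": 0},
    {"hand": 0, "tx": 0, "ty": 10, "tz": 0, "wx": 0, "wy": 0, "wz": 0},
    {"hand": 0, "tx": 0, "ty": 0, "tz": 0, "wx": 0, "wy": 0, "wz": 0}
  ]
}}

```text
clock: 7.5
eef_pos: [402.6, -321.9, 126.2]
tcp_rot: [3.141, 0.002, 2.012]
contact_force: [-0.4, -0.3, 0.3]
opening: 0.002
grasp_force: 0.0
```

Run:
```python
from h import *
o=[]
for n,(a,b,c,d) in dict(top=(195,285,290,390),scene=(165,255,310,410)).items():
    i,_,_,_=grab(n); z=cv2.resize(cv2.convertScaleAbs(i[a:b,c:d],alpha=1.7),(400,360),interpolation=cv2.INTER_CUBIC); o.append(z)
cv2.imwrite("pics/push.png",np.hstack(o)[:,:,::-1]); s=r.sense(); print(s["eef_pos"],s["contact_force"])
```

```text
[ 401.53290641 -322.02359659  125.95674595] [ 0.23929534  0.77155516 -0.51759327]
```

View pics/push.png

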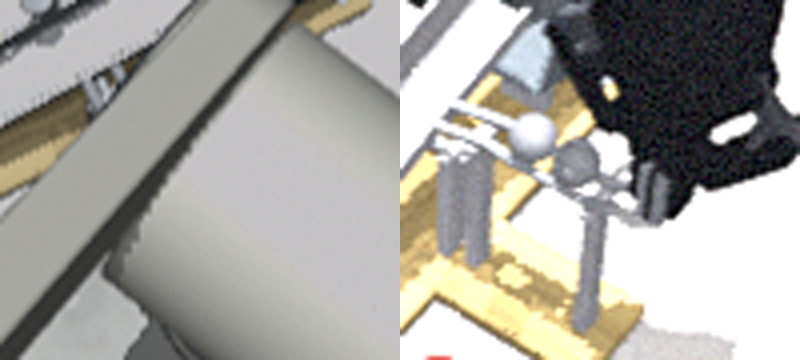

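The scene half shows the fingertip just behind the rail end at (650,190), at ball height and in line. Now pushing slowly.

{"method": "arm_command", "body": {
  "deltas": [
    {"hand": 0, "tx": 0, "ty": 8, "tz": 1, "wx": 0, "wy": 0, "wz": 0},
    {"hand": 0, "tx": 0, "ty": 6, "tz": 0, "wx": 0, "wy": 0, "wz": 0},
    {"hand": 0, "tx": 0, "ty": 4, "tz": 0, "wx": 0, "wy": 0, "wz": 0},
    {"hand": 0, "tx": 0, "ty": 4, "tz": 0, "wx": 0, "wy": 0, "wz": 0},
    {"hand": 0, "tx": 0, "ty": 4, "tz": 0, "wx": 0, "wy": 0, "wz": 0},
    {"hand": 0, "tx": 0, "ty": 4, "tz": 0, "wx": 0, "wy": 0, "wz": 0},
    {"hand": 0, "tx": 0, "ty": 4, "tz": 0, "wx": 0, "wy": 0, "wz": 0},
    {"hand": 0, "tx": 0, "ty": 4, "tz": 0, "wx": 0, "wy": 0, "wz": 0}
  ]
}}

```text
clock: 8.6
eef_pos: [435.5, -305.7, 124.3]
tcp_rot: [-3.142, -0.0, 2.011]
contact_force: [-0.3, -1.1, 0.6]
opening: 0.003
grasp_force: 0.5
```

{"method": "arm_command", "body": {
  "deltas": [
    {"hand": 0, "tx": 0, "ty": 4, "tz": 0, "wx": 0, "wy": 0, "wz": 0},
    {"hand": 0, "tx": 0, "ty": 4, "tz": 0, "wx": 0, "wy": 0, "wz": 0},
    {"hand": 0, "tx": 0, "ty": 4, "tz": 0, "wx": 0, "wy": 0, "wz": 0},
    {"hand": 0, "tx": 0, "ty": 4, "tz": 0, "wx": 0, "wy": 0, "wz": 0},
    {"hand": 0, "tx": 0, "ty": 4, "tz": 0, "wx": 0, "wy": 0, "wz": 0},
    {"hand": 0, "tx": 0, "ty": 0, "tz": 0, "wx": 0, "wy": 0, "wz": 0}
  ]
}}

```text
clock: 9.35
eef_pos: [453.8, -297.2, 124.3]
tcp_rot: [3.141, 0.0, 2.011]
contact_force: [-0.4, 0.1, 0.3]
opening: -0.002
grasp_force: 0.0
```

Run:
```python
from h import *
i,_,_,_=grab("scene"); cv2.imwrite("pics/p2.png",cv2.resize(cv2.convertScaleAbs(i[145:285,240:410],alpha=1.7),None,fx=4,fy=4,interpolation=cv2.INTER_CUBIC)[:,:,::-1]); s=r.sense(); print(s["eef_pos"],s["contact_force"])
```

```text
[ 453.54948039 -297.21063804  124.23622769] [-0.06293096  0.33260084  0.21704315]
```

View pics/p2.png

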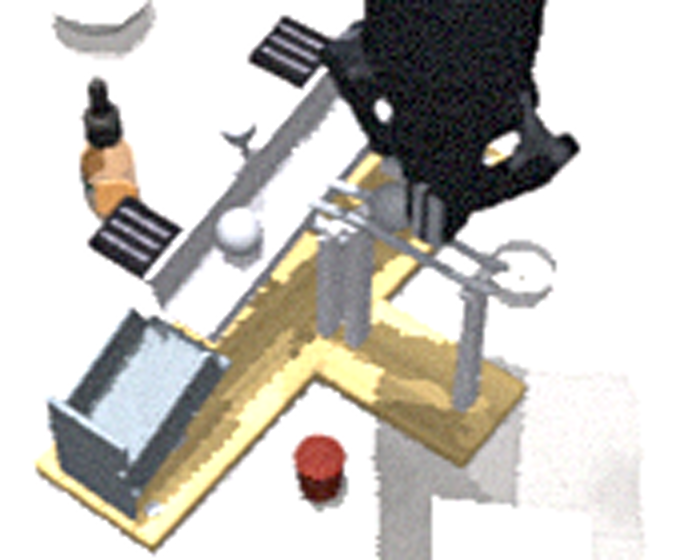

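The front ball is rolling down the gate at (238,228) towards chute_a, and the rear ball at (390,205) is still against the finger before the crest. I'll push a bit further.

{"method": "arm_command", "body": {
  "deltas": [
    {"hand": 0, "tx": 0, "ty": 0, "tz": 0, "wx": 0, "wy": 0, "wz": 0},
    {"hand": 0, "tx": 0, "ty": 0, "tz": 0, "wx": 0, "wy": 0, "wz": 0},
    {"hand": 0, "tx": 0, "ty": 4, "tz": 0, "wx": 0, "wy": 0, "wz": 0},
    {"hand": 0, "tx": 0, "ty": 4, "tz": 0, "wx": 0, "wy": 0, "wz": 0},
    {"hand": 0, "tx": 0, "ty": 4, "tz": 0, "wx": 0, "wy": 0, "wz": 0},
    {"hand": 0, "tx": 0, "ty": 0, "tz": 0, "wx": 0, "wy": 0, "wz": 0},
    {"hand": 0, "tx": 0, "ty": 0, "tz": 0, "wx": 0, "wy": 0, "wz": 0},
    {"hand": 0, "tx": 0, "ty": -3, "tz": 0, "wx": 0, "wy": 0, "wz": 0}
  ]
}}

```text
clock: 10.4
eef_pos: [461.5, -293.5, 124.2]
tcp_rot: [3.142, -0.0, 2.011]
contact_force: [-0.4, -0.1, 0.3]
opening: -0.0
grasp_force: 0.0
```

{"method": "arm_command", "body": {
  "deltas": [
    {"hand": 0, "tx": 0, "ty": -10, "tz": 0, "wx": 0, "wy": 0, "wz": 0},
    {"hand": 0, "tx": 0, "ty": 0, "tz": -30, "wx": 0, "wy": 0, "wz": 0},
    {"hand": 0, "tx": 0, "ty": -20, "tz": -30, "wx": 0, "wy": 0, "wz": 0},
    {"hand": 0, "tx": 0, "ty": -30, "tz": -30, "wx": 0, "wy": 0, "wz": 0},
    {"hand": 0, "tx": 0, "ty": -40, "tz": 0, "wx": 0, "wy": 0, "wz": 0},
    {"hand": 0, "tx": 0, "ty": 0, "tz": 0, "wx": 0, "wy": 0, "wz": 0},
    {"hand": 0, "tx": 0, "ty": 0, "tz": 0, "wx": 0, "wy": 0, "wz": 0},
    {"hand": 0, "tx": 0, "ty": 0, "tz": 0, "wx": 0, "wy": 0, "wz": 0}
  ]
}}

```text
clock: 11.4
eef_pos: [371.5, -335.9, 214.1]
tcp_rot: [3.142, -0.0, 2.011]
contact_force: [0.5, -1.3, 1.5]
opening: -0.002
grasp_force: 0.0
```

Run:
```python
from h import *
i,_,_,_=grab("scene"); cv2.imwrite("pics/p3.png",cv2.resize(cv2.convertScaleAbs(i[145:285,240:410],alpha=1.7),None,fx=4,fy=4,interpolation=cv2.INTER_CUBIC)[:,:,::-1]); s=r.sense(); print(s["clock"],s["eef_pos"],s["contact_force"])
```

```text
11.45 [ 371.54255026 -335.76264663  214.00427155] [ 0.35087003 -0.28635549 -0.41126458]
```

View pics/p3.png

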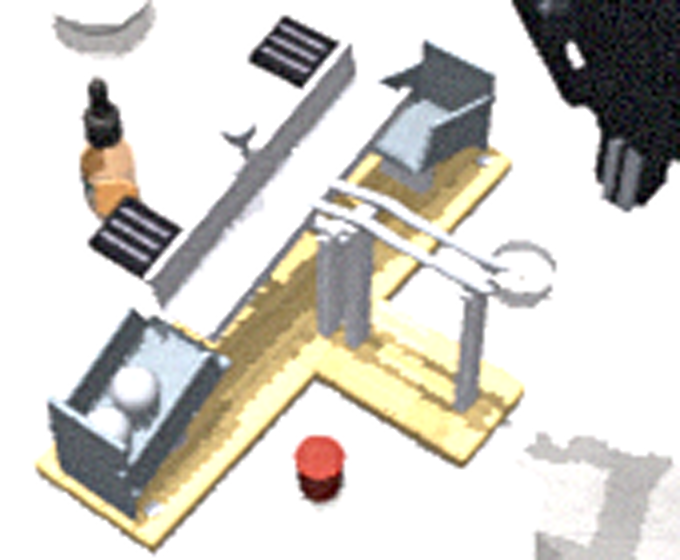

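Both balls are in chute_a, at (135,390) and (108,425), and the gate still leans that way with the arm clear. I'll let everything settle briefly and hand in.

{"method": "arm_command", "body": {
  "deltas": [
    {"hand": 0, "tx": 0, "ty": 0, "tz": 0, "wx": 0, "wy": 0, "wz": 0},
    {"hand": 0, "tx": 0, "ty": 0, "tz": 0, "wx": 0, "wy": 0, "wz": 0},
    {"hand": 0, "tx": 0, "ty": 0, "tz": 0, "wx": 0, "wy": 0, "wz": 0},
    {"hand": 0, "tx": 0, "ty": 0, "tz": 0, "wx": 0, "wy": 0, "wz": 0},
    {"hand": 0, "tx": 0, "ty": 0, "tz": 0, "wx": 0, "wy": 0, "wz": 0},
    {"hand": 0, "tx": 0, "ty": 0, "tz": 0, "wx": 0, "wy": 0, "wz": 0},
    {"hand": 0, "tx": 0, "ty": 0, "tz": 0, "wx": 0, "wy": 0, "wz": 0},
    {"hand": 0, "tx": 0, "ty": 0, "tz": 0, "wx": 0, "wy": 0, "wz": 0}
  ]
}}

```text
clock: 12.45
eef_pos: [371.1, -336.1, 214.3]
tcp_rot: [-3.142, 0.0, 2.011]
contact_force: [-0.2, -0.4, 0.3]
opening: 0.0
grasp_force: 0.0
```

```bash
python3 -c "
from rig import r
print(r.sign_off())"
```

```text
the job is handed in; nothing more can be done
None
```

The gate was rocked over to chute_a, both balls then rolled into that chute, and the job was handed in at about 12.5 s with the arm clear; the sign-off returned no verdict.

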